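# Load a roller on the roll-down track and zero its timer

## Robot

A 6-joint arm with a two-finger parallel gripper is mounted at the origin on a cart in front of the work surface, level with it; the furniture and walls round the work are solid. World frame = base frame: x ahead of the robot, y to its left, z up, the work surface at z = 0. Lengths are in m, angles in rad, forces in N, time in s.
With the tool pointing down it reaches from about 0.275 to 0.875 m from the base axis. Payload 12.5 kg.
Tool frame: the origin (TCP) lies at the very end of the fingers, on their centre line; the grasp point (between the pads) lies 19 mm behind it; y points along the fingers, x is the direction in which the jaws open and shut, and the axes are right-handed (so a half turn about y gives the same grasp; the last joint's range is limited). The gripper opens to 85 mm and grips with 20 to 120 N. Pads are 22 mm wide; open, the fingers measure 114 mm over their backs; the gripper's body (76 mm by 85 mm) begins 54 mm behind the grasp point. The pads swing forward as they close: fully open they stand 13 mm farther back than shut.
Start: joints at [1.202, 0.351, 1.652, -0, 1.139, -0.085], TCP at [0.154, 0.528, 0.231] pointing down, gripper open.
Joint ranges: [-2.75, 2.75], [-0.79, 2.1], [0.01, 2.65], [-1.57, 4.71], [0.07, 3.14], [-2.87, 2.87]. Speed limits (rad/s): [2.22, 2.22, 2.79, 3.14, 3.14, 3.14].

## Interface

Orientations are given as a unit quaternion [w, x, y, z].
In Python, from bench import bot gives the robot as it stands. The module is installed in compiled form; this text tells all that it offers.
- The arm moves only by the tool servo_tool, never from a script. Its argument "targets" is a list that holds one entry, the list of rows, each a list of 7 numbers: the opening, from 0 (shut) to 1 (fully open), then the shift along the world's x, y, z in m, then the turn, a rotation vector about the world's x, y, z in rad. A call has 1 to 20 rows; each row is the pose to reach, as a shift and turn from the pose commanded when the call began; what a row does not reach only later rows make up. A row lasts 1/10 s, in which the tool goes at most 50 mm and 8.59 degrees, less where a joint would pass 70% of its speed; a pose out of reach is approached as far as the arm can. A call with a gripper value outside its range is refused whole. The fingers move at their own pace and stop on an object; "squeeze" is the grip in N (left out, the last holds). Time passes only in rows, so rows that repeat a pose let the fingers close. It gives the time, the measured TCP pose, the force and the opening at its end, in the units of the state.
- bot.get_state(): the state, without advancing time (a new reading comes with each control period).
- bot.capture(name): name is "scene" or "side" or "wrist"; returns the picture (384x512x3 uint8, red, green, blue); there is no depth.
- bot.calibration(name): a dict with "intrinsics" (3x3 intrinsics, pixels), "k1" (the pictures are not rectified: a ray, as slopes to the right and down, at radius r is drawn at 1 + k1 r^2 times it, then the intrinsics apply), "R" (3x3) and "t" (3): a world point X has camera coordinates R X + t. Camera axes: x right, y down, z forward; pixel columns grow to the right and rows downward; lengths in m; the calibration is good to about 2 mm. A picture is of the moment at which its call begins: read the wrist's pose just before it. calibration takes no time and is no camera call; for the wrist camera it gives the pose at the moment of the call.
- bot.job_done(): hands the job in, once; it reports no verdict.
Trained networks look in the newest picture that a camera, given by its name, has taken for a name from the list of things; names that differ only in an ending like _2 or _b are one class to them, and where a whole thing is asked for, a point or a joint stands for the part that bears it (a point fixed in the world has none). Each returns a list of dicts, best first, with "p" (0 to 1); they miss things now and then, are a little off and sometimes report something else, mostly with a low value. They report only what shows in the picture. A call takes as long as a camera call. They do not tell look-alikes from the thing itself.
- bot.spot_in(camera, name): "position" ([x, y, z] in m, in world coordinates, good to about 4 mm: the middle of the surface that is visible of it).
- bot.cut_out(camera, name): "mask" (384x512 bool, what is visible of it).
The state is a dict: "clock": time; "joints": joint angles; "joint_vel": joint speeds; "joint_efforts": joint torques, N m; "tool_pos": TCP position; "eef_rot": TCP orientation; "contact_force": force on the tool from outside, world axes, zero at the start; "ft_torque": the same for the moment, N m; "width": opening from 0.0 (shut) to 1.0 (fully open).
Only numpy, scipy, OpenCV 4.12 (cv2) and the standard library are available. Lean on these libraries where they do the work, as an engineer would, in place of code of your own. Each camera call takes 0.05 s, during which the arm holds its last target. There are 200 camera calls.

## Task

Get the roll-down track ready for the next run: with a fingertip behind the steel roller that lies in the tray, push it slowly and steadily up the ramp over the spring keeper until it is home against the stop, staying behind it all the way so that it never runs back down, and do not pick it up. Passing the light gates starts the timer, so only then press the reset button on top of the timer case fully down with a fingertip and let it come up again. Leave everything else on the desk where it is.

Things in the scene. Friction and masses are not known exactly. Their poses are not given: they have to be found in the camera images.
- track: the roll-down track, fixed on the desk: a low instrument on an aluminium base plate. Origin on the desk; x runs uphill along the track, y across, z up. Base plate x -185..135, y +-52 mm. Level tray x -180..-105; 8 degree ramp x -105..39; stop plate to x 50, top at z 62; grey timer case x 55..131, y +-49, top at z 52 mm
- bed: the ramp, part of the track. Origin at its foot, where the tray ends (track x -105, y 0, z 26 mm); x runs up the slope, y across, z square to its surface (z = 0). Stop face at x 145 mm. Rails at y +-31.5 to 37.5 mm stand 5 mm above tray and ramp; light-gate blocks at y +-38 to 50 mm stand 7 mm above the ramp
- tray_mid (a point): middle of the tray's level steel surface (track x -142, y 0, z 26 mm), where the roller waits; at its low end a rubber lip 5 mm high and 6 mm thick (track x -186 to -180 mm)
- roller: the plain steel roller to be loaded: solid cylinder, 24 mm diameter, 60 mm long, 0.17 to 0.28 kg, lying in the tray with its axis across the track; it rolls freely. Origin on its axis at mid length, y along the axis; it turns as it rolls
- roller_center (a point): middle of that roller
- roller_home (a point): a point of the ramp: where the roller's middle is when it touches the stop (bed x = 133, y = 0, z = 12 mm)
- keeper (a joint): sprung dark steel tongue, 16 mm wide, in the middle of the ramp; slopes up from bed x 88 to a tip 4 mm above the ramp at bed x 122.6 mm. The roller pushed uphill presses it down (1 to 2 N); it springs up behind the roller, which then rolls back only 1 to 2 mm. Angle: 0 = up, 0.13 flush, 0.2 end (rad). Its release lever, on the -y side 51 mm from the middle, turns with it
- reset (a joint): the timer's round reset button, 26 mm diameter, on top of the timer case; it moves straight down. Travel in m: 0 = up, 0.005 = fully down (about 4 N); springs back
- reset_top (a point): centre of the button's top face when the button is up (it moves with the button): track x = 93, y = 0, z = 74 mm
- spare_roller_a: spare steel roller, 20 mm diameter, 60 mm tall, standing on end on the desk on the robot's side of the track; origin at the centre of its foot; leave it alone
- spare_roller_b: second spare steel roller, like the first, standing beside it; leave it alone
- oil_dropper: small brown dropper bottle, 33 mm across, 102 mm tall, standing behind the track; origin at the centre of its foot; leave it alone
- weight_big: brass check weight with a knob, 38 mm across, 60 mm tall; origin at the centre of its foot; leave it alone
- weight_small: smaller brass check weight, 30 mm across, 47 mm tall; origin at the centre of its foot; leave it alone
- micrometer: micrometer lying on the desk, 47 x 136 x 16 mm; origin at the middle of its underside; leave it alone
- specimen_box: clear-lidded box of small parts, 91 x 130 x 37 mm; origin at the middle of its underside; leave it alone
- marker_pen: marker pen lying on the desk, 135 mm long; origin at the middle of its underside; leave it alone
Mind the look-alikes: they are no part of the job. What is shaped like the roller but orange or red is not meant.

How it is judged:
By the outcome, as a careful person would: the job done as asked, in the order asked, and still so for the second after the job is handed in, with the robot touching nothing.
It also fails if it takes over 42 s, if anything falls off the work surface, if the arm or the gripper's body presses on something with over 40 N, if the wrist force passes 120 N, or if a joint passes its speed limit or range.

## Working session

There is one attempt and no reset: what is moved stays moved. The work goes in short steps, Python scripts to look and compute and a tool call to move; the robot and the scene stay as the last step left them, time stands still between calls to the robot, and variables do not carry over. Pictures are saved under pics/ and viewed, about 8 in all and at most 12, crops included, and the job is handed in when it is done.

Besides the shell and the picture viewer there is one more tool, called after ">>>" by a JSON object that holds its "api" and its "payload". servo_tool: Moves the arm, as the interface text tells. Its arguments: {"type":"object","properties":{"targets":{"type":"array"},"squeeze":{"type":"number"}},"required":["targets"]}

```bash
mkdir -p pics; python3 - <<'E'
from bench import bot
import cv2,numpy as np
s=bot.get_state(); print(s)
for c in ["scene","side"]:
    im=bot.capture(c); cv2.imwrite(f"pics/{c}0.png",im[:,:,::-1])
    k=bot.calibration(c); print(c,k)
    for n in ["track","roller","reset","keeper","tray_mid","reset_top","roller_center","spare_roller_a","oil_dropper"]:
        try:
            print(n,[(round(d['p'],2),np.round(d['position'],3).tolist()) for d in bot.spot_in(c,n)[:4]])
        except Exception as e: print(n,e)
E
```

```text
{'clock': 0.0, 'joints': array([ 1.20240105e+00,  3.51249537e-01,  1.65241083e+00, -1.68249543e-05,
        1.13910677e+00, -8.45916525e-02]), 'joint_vel': array([-1.05271395e-04, -4.53354413e-04, -8.67516349e-06,  7.21979188e-04,
        1.17316596e-03,  9.94400175e-04]), 'joint_efforts': array([-6.57415640e-04, -5.06114888e+01, -2.91402590e+01, -1.07556987e-04,
        4.60797222e-03,  1.22813053e-04]), 'tool_pos': array([0.15386186, 0.52769989, 0.23075618]), 'eef_rot': array([-0.56546108,  0.56591061,  0.42391411, -0.42461249]), 'contact_force': array([ 0.18830416, -0.80269213, -0.14021106]), 'ft_torque': array([ 0.03866839,  0.02826984, -0.0103466 ]), 'width': 0.9961298625192043}
scene {'intrinsics': array([[489.88436553,   0.        , 255.34757526],
       [  0.        , 489.88436553, 192.86160929],
       [  0.        ,   0.        ,   1.        ]]), 'k1': -0.12898757344291378, 'R': array([[-0.78665194, -0.61716924,  0.01675901],
       [-0.52914944,  0.65997867, -0.53331888],
       [ 0.31808742, -0.42840435, -0.84574825]]), 't': array([0.57658209, 0.18958693, 1.61015501])}
tr
[... 876 characters left out ...]
959, -0.70101706, -0.53794327]]), 't': array([0.5920114 , 0.11368161, 1.00894501])}
track [(0.96, [0.474, 0.247, 0.032])]
roller [(0.72, [0.483, 0.341, 0.044]), (0.7, [0.392, 0.47, 0.016]), (0.67, [0.539, 0.548, 0.012]), (0.61, [0.577, 0.463, 0.02])]
reset [(0.45, [0.492, 0.124, 0.075]), (0.44, [0.454, -0.031, 0.027])]
keeper [(0.62, [0.486, 0.209, 0.047])]
tray_mid [(0.88, [0.474, 0.253, 0.031])]
reset_top [(0.53, [0.492, 0.124, 0.075])]
roller_center [(0.82, [0.575, 0.463, 0.019]), (0.57, [0.395, 0.465, 0.02]), (0.31, [0.493, 0.124, 0.072])]
spare_roller_a [(0.6, [0.393, 0.302, 0.035]), (0.43, [0.388, 0.26, 0.037]), (0.21, [0.455, -0.032, 0.031])]
oil_dropper [(0.69, [0.583, 0.216, 0.05])]
```

View pics/scene0.png

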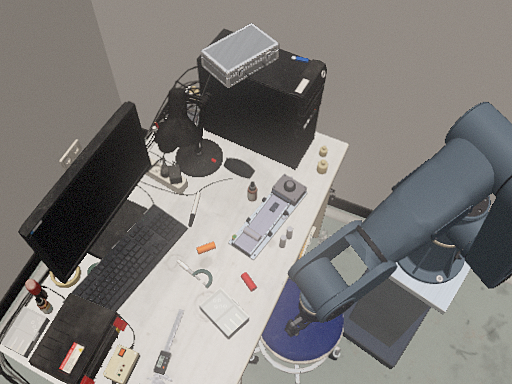

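View pics/side0.png

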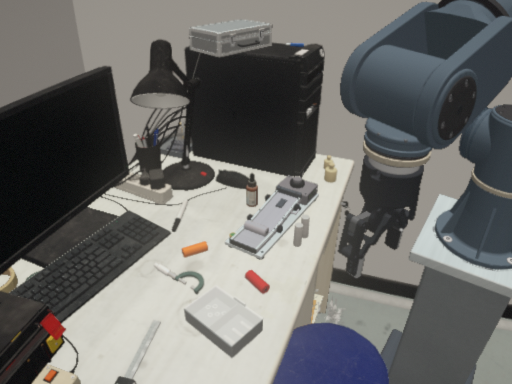

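Scene: the track runs about (240,245) to (290,185). The grey roller should be in the tray near (243,238). Possible look-alikes are the orange cylinder (205,247), the red cylinder (248,282) and the two standing spares (282,242) and (290,231). I'll check the choice in a close crop.

```bash
python3 - <<'E'
from bench import bot
import cv2,numpy as np
from scipy.spatial.transform import Rotation as R
a=cv2.imread("pics/scene0.png")[165:265,215:315]; b=cv2.imread("pics/side0.png")[165:265,220:330]
cv2.imwrite("pics/crop.png",np.hstack([cv2.resize(a,(400,400),interpolation=3),cv2.resize(b,(400,400),interpolation=3)]))
q=bot.get_state()['eef_rot']; print(R.from_quat(np.roll(q,-1)).as_matrix().round(3))
k=bot.calibration("wrist"); print(k['intrinsics'].round(1),k['k1'],k['R'].round(3),(-k['R'].T@k['t']).round(3))
E
```

```text
[[ 0.28 -0.   -0.96]
 [ 0.96 -0.    0.28]
 [-0.   -1.    0.  ]]
[[288.    0.  258.9]
 [  0.  288.  192.9]
 [  0.    0.    1. ]] -0.034778235630295834 [[ 0.279  0.96  -0.001]
 [ 0.922 -0.268  0.28 ]
 [ 0.269 -0.079 -0.96 ]] [0.085 0.548 0.375]
```

View pics/crop.png

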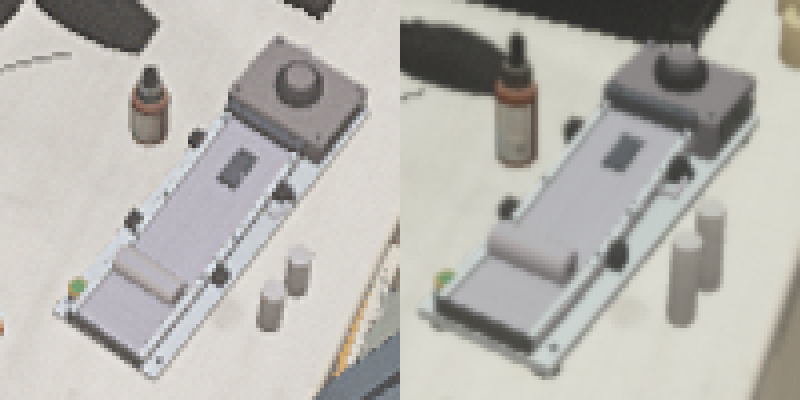

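The roller is the grey cylinder lying across the tray, at crop px (150,272). The orange and red ones and the standing spares are excluded. I'll move over the tray with the fingers shut.

>>> {"api": "servo_tool", "payload": {"targets": [[[0,0.326,-0.128,0,0,0,-1.24],[0,0.326,-0.128,0,0,0,-1.24],[0,0.326,-0.128,0,0,0,-1.24],[0,0.326,-0.128,0,0,0,-1.24],[0,0.326,-0.128,0,0,0,-1.24],[0,0.326,-0.128,0,0,0,-1.24],[0,0.326,-0.128,0,0,0,-1.24],[0,0.326,-0.128,0,0,0,-1.24],[0,0.326,-0.128,0,0,0,-1.24],[0,0.326,-0.128,0,0,0,-1.24],[0,0.326,-0.128,0,0,0,-1.24],[0,0.326,-0.128,0,0,0,-1.24]]]}}

```text
clock: 2.2
tool_pos: [0.4797, 0.4002, 0.2314]
eef_rot: [0.707, -0.707, -0.017, 0.017]
contact_force: [-0.1, -0.6, -0.9]
width: -0.001
```

```bash
python3 - <<'E'
from bench import bot
import cv2,numpy as np
s=bot.get_state(); print(s['clock'],s['tool_pos'],s['eef_rot'],s['joints'].round(3),s['width'])
k=bot.calibration("wrist"); im=bot.capture("wrist"); np.savez("w1.npz",im=im,**k)
cv2.imwrite("pics/w1.png",cv2.resize(im[:,:,::-1],(800,600),interpolation=cv2.INTER_CUBIC))
for n in ["track","roller","reset","keeper","reset_top"]:
    print(n,[(round(d['p'],2),np.round(d['position'],3).tolist()) for d in bot.spot_in("wrist",n)[:4]])
E
```

```text
2.2 [0.4797248  0.40017758 0.2313528 ] [ 0.70690474 -0.70689031 -0.01721061  0.0171921 ] [0.621 0.487 1.446 0.    1.209 0.572] -0.0009509476858916683
track [(0.92, [0.486, 0.363, 0.025]), (0.72, [0.49, 0.338, 0.045])]
roller [(0.96, [0.492, 0.338, 0.046]), (0.73, [0.403, 0.469, 0.022]), (0.62, [0.578, 0.463, 0.025])]
reset []
keeper [(0.59, [0.494, 0.21, 0.042])]
reset_top [(0.28, [0.493, 0.3, 0.032])]
```

View pics/w1.png

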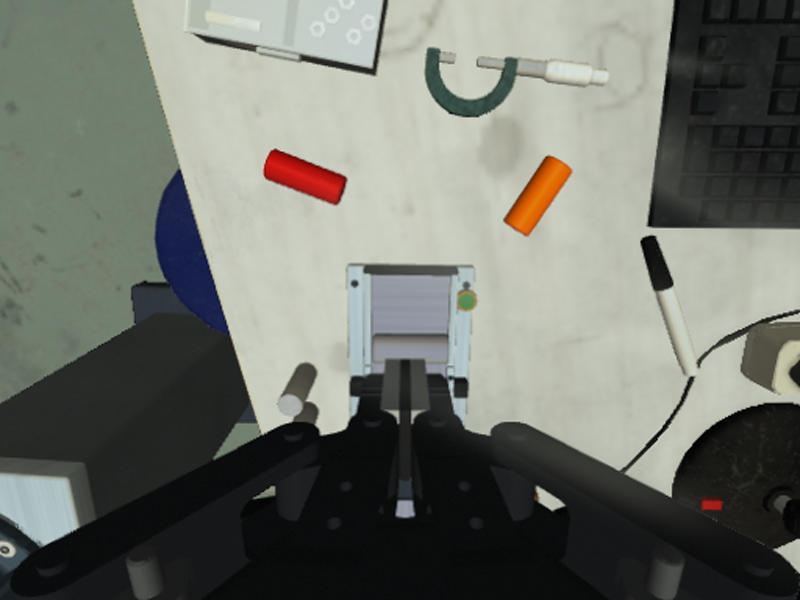

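Wrist view (800-px): the roller spans (373–449, 347), the tray end is at y≈266 and the shut fingertips are at (405,365). Image up is downhill. Next I'll back-project the edges.

```bash
cat > h.py <<'E'
import numpy as np,cv2
def bp(k,px,z):
    K=k['intrinsics']; D=np.array([k['k1'],0,0,0,0.])
    p=cv2.undistortPoints(np.array(px,float).reshape(-1,1,2),K,D).reshape(-1,2)
    d=np.c_[p,np.ones(len(p))]@k['R']; c=-k['R'].T@k['t']
    return (c+d*((z-c[2])/d[:,2])[:,None]).round(4)
def pj(k,X):
    p,_=cv2.projectPoints(np.array(X,float).reshape(-1,1,3),cv2.Rodrigues(k['R'])[0],k['t'],k['intrinsics'],np.array([k['k1'],0,0,0,0.])); return p.reshape(-1,2)
def track(o,th,P):  # th: heading of track x
    c,s=np.cos(th),np.sin(th); P=np.array(P,float)
    return np.c_[o[0]+c*P[:,0]-s*P[:,1],o[1]+s*P[:,0]+c*P[:,1],P[:,2]]
E
python3 - <<'E'
from h import *
from bench import bot
k=dict(np.load("w1.npz"))
print("tip px",pj(k,[[.4797,.4002,.2314]])*1.5625)
print("plate",bp(k,np.array([[347,266],[474,266]])/1.5625,.008).tolist())
print("rollerends",bp(k,np.array([[373,347],[449,347]])/1.5625,.05).tolist())
rs=[]
for c in ["scene","side"]:
    kk=bot.calibration(c)
    bot.capture(c)
    for n in ["reset","roller","weight_big","oil_dropper"]:
        m=[d for d in bot.cut_out(c,n)]
        for d in m[:3]:
            v,u=np.nonzero(d['mask']); print(c,n,round(d['p'],2),len(u),u.min(),u.max(),v.min(),v.max(),bp(kk,[[u.mean(),v.mean()]],.07 if n=="reset" else .04))
# overlay with th guess
o=np.array([.486,.214]); th=np.deg2rad(-87.1)
pl=lambda pts:track(o,th,np.array(pts)/1000)
polys=[[[-185,-52,6],[135,-52,6],[135,52,6],[-185,52,6]],[[55,-49,52],[131,-49,52],[131,49,52],[55,49,52]],
 [[-180,-31.5,31],[-105,-31.5,31],[37,-31.5,51],[37,31.5,51],[-105,31.5,31],[-180,31.5,31]],
 [[93+13*np.cos(t),13*np.sin(t),74] for t in np.linspace(0,6.28,20)]]
out=[]
for c,(x,y) in {"scene":(215,165),"side":(220,165)}.items():
    im=cv2.imread(f"pics/{c}0.png"); kk=bot.calibration(c)
    cr=cv2.resize(im[y:y+100,x:x+110],(440,400),interpolation=3)
    for p in polys: cv2.polylines(cr,[np.int32((pj(kk,pl(p))-[x,y]+.5)*4)],True,(0,0,255))
    out.append(cr[:, :400])
cr=cv2.resize(k['im'][150:280,200:320,::-1],None,fx=3.333,fy=3.333,interpolation=3)
for p in polys[:3:2]: cv2.polylines(cr,[np.int32((pj(k,pl(p))-[200,150]+.5)*3.333)],True,(0,0,255))
out.append(cr[:400,:400]);
cv2.imwrite("pics/ov.png",cv2.resize(np.hstack(out),(800,267),interpolation=cv2.INTER_AREA)); cv2.imwrite("pics/ovs.png",np.hstack(out[1:]))
E
```

```text
tip px [[404.33217544 382.80840231]]
plate [[0.4321, 0.3927, 0.008], [0.5375, 0.3979, 0.008]]
rollerends [[0.4582, 0.3387, 0.05], [0.517, 0.3417, 0.05]]
scene reset 0.61 1060 247 290 192 236 [[0.4757 0.2528 0.07  ]]
scene reset 0.17 45 271 287 203 218 [[0.4699 0.2242 0.07  ]]
scene roller 0.64 155 241 256 273 291 [[0.39   0.4719 0.04  ]]
scene roller 0.56 125 197 214 242 252 [[0.571  0.4654 0.04  ]]
scene roller 0.18 1049 248 291 192 236 [[0.4848 0.2375 0.04  ]]
side reset 0.69 3353 225 318 175 259 [[0.4533 0.3038 0.07  ]]
side reset 0.61 328 246 258 175 206 [[0.5597 0.247  0.07  ]]
side roller 0.71 292 246 269 271 292 [[0.3829 0.4871 0.04  ]]
side roller 0.7 246 182 207 242 256 [[0.5581 0.4811 0.04  ]]
side roller 0.63 251 243 268 220 235 [[0.4888 0.3348 0.04  ]]
side oil_dropper 0.67 301 246 257 173 206 [[0.5868 0.2073 0.04  ]]
```

View pics/ovs.png

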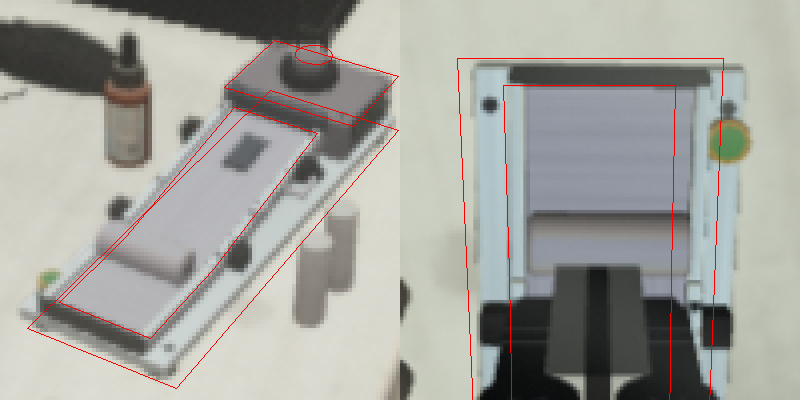

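The wrist fit gives heading ≈ -87.2° and origin ≈ (0.492,0.212). The side overlay is off by a few mm, so I'll go lower behind the roller and recheck.

>>> {"api": "servo_tool", "payload": {"targets": [[[0,0.005,-0.008,-0.05,0,0,0],[0,0.005,-0.008,-0.1,0,0,0],[0,0.005,-0.008,-0.14,0,0,0],[0,0.005,-0.008,-0.165,0,0,0],[0,0.005,-0.008,-0.175,0,0,0],[0,0.005,-0.008,-0.175,0,0,0],[0,0.005,-0.008,-0.175,0,0,0]]]}}

```text
clock: 3.7
tool_pos: [0.4857, 0.3925, 0.0578]
eef_rot: [0.707, -0.707, -0.017, 0.016]
contact_force: [0.4, 0.4, -0.2]
width: 0.001
```

```bash
python3 - <<'E'
from bench import bot
import cv2,numpy as np
s=bot.get_state(); print(s['clock'],s['tool_pos'],s['contact_force'])
k=bot.calibration("wrist"); im=bot.capture("wrist"); np.savez("w2.npz",im=im,**k)
w=cv2.resize(im[100:290,150:370,::-1],None,fx=2.5,fy=2.5,interpolation=3)
cv2.imwrite("pics/w2.png",w)
s2=bot.capture("side"); cv2.imwrite("pics/s2.png",cv2.resize(s2[160:270,215:325,::-1],(500,500),interpolation=3))
for c in("wrist","side"): print([(round(d['p'],2),np.round(d['position'],3).tolist()) for d in bot.spot_in(c,"roller")[:3]])
E
```

```text
3.7 [0.48570005 0.39254187 0.05776967] [ 0.36806329  0.400839   -0.21912264]
[(0.95, [0.4, 0.468, 0.023]), (0.67, [0.576, 0.462, 0.023]), (0.64, [0.493, 0.334, 0.048])]
[(0.74, [0.396, 0.466, 0.018]), (0.61, [0.582, 0.462, 0.023]), (0.58, [0.477, 0.34, 0.044])]
```

View pics/w2.png

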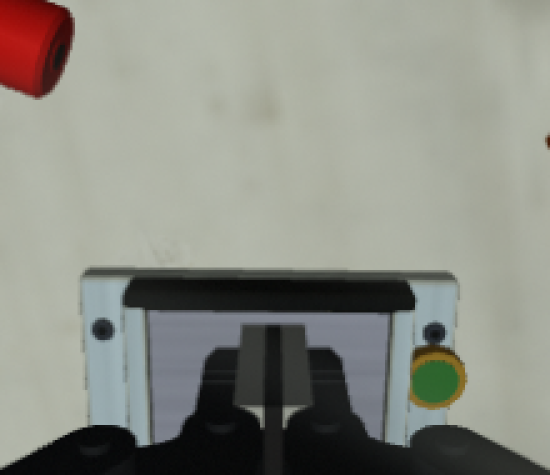

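The crop shows the shut fingers over the tray, clear of the lip. The rail inner edges are at u 148 and 391, the lip inner edge at v≈310 and the tips at (273,~365).

```bash
python3 - <<'E'
from h import *
k=dict(np.load("w2.npz")); f=lambda p:np.array(p)/2.5+[150,100]
print("rails",bp(k,f([[148,325],[391,325],[148,420],[389,420]]),.031).tolist())
print("lip out/in",bp(k,f([[135,283],[408,283],[135,309],[408,309]]),.031).tolist())
print("plate",bp(k,f([[82,277],[457,277]]),.012).tolist())
print("tip",(pj(k,[[.4857,.3925,.0578]])-[150,100])*2.5)
E
```

```text
rails [[0.4541, 0.3882, 0.031], [0.5163, 0.3911, 0.031], [0.454, 0.3606, 0.031], [0.5184, 0.3637, 0.031]]
lip out/in [[0.4508, 0.3995, 0.031], [0.5195, 0.4028, 0.031], [0.4508, 0.3924, 0.031], [0.5202, 0.3957, 0.031]]
plate [[0.4325, 0.3933, 0.012], [0.5372, 0.3983, 0.012]]
tip [[272.09476785 362.66241786]]
```

View pics/s2.png

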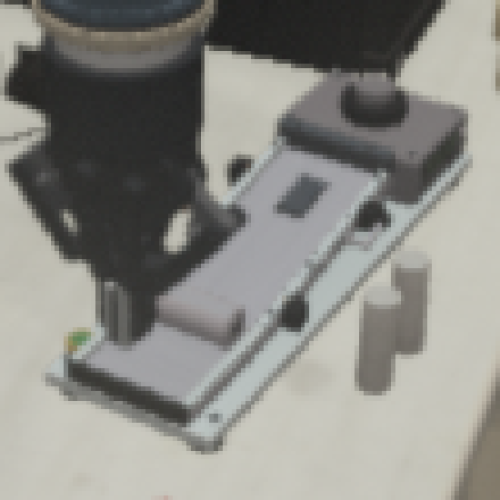

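Centre line: x ≈ 0.4938 + 0.049·X, y ≈ 0.213 − X, with the roller near X = −127 mm. Now I'll lower behind it.

>>> {"api": "servo_tool", "payload": {"targets": [[[0,0.001,-0.01,0,0,0,0],[0,0.001,-0.0195,-0.005,0,0,0],[0,0.001,-0.0195,-0.015,0,0,0],[0,0.001,-0.0195,-0.022,0,0,0],[0,0.001,-0.0195,-0.023,0,0,0],[0,0.001,-0.0195,-0.023,0,0,0]]]}}

```text
clock: 4.5
tool_pos: [0.4858, 0.3726, 0.0328]
eef_rot: [-0.707, 0.707, 0.016, -0.017]
contact_force: [0.6, -0.1, 0.6]
width: -0.002
```

>>> {"api": "servo_tool", "payload": {"targets": [[[0,0,-0.001,0,0,0,0],[0,0.0001,-0.003,0,0,0,0],[0,0.0002,-0.005,0,0,0,0],[0,0.0003,-0.007,0,0,0,0],[0,0.0004,-0.009,0,0,0,0],[0,0.0005,-0.011,0,0,0,0],[0,0.0006,-0.013,0,0,0,0],[0,0.0007,-0.015,0,0,0,0],[0,0.0008,-0.017,0,0,0,0],[0,0.0009,-0.019,0,0,0,0],[0,0.001,-0.021,0,0,0,0],[0,0.0011,-0.023,0,0,0,0],[0,0.0012,-0.025,0,0,0,0],[0,0.0013,-0.027,0,0,0,0],[0,0.0014,-0.029,0.0002,0,0,0],[0,0.0015,-0.031,0.0004,0,0,0],[0,0.0016,-0.033,0.0007,0,0,0],[0,0.0017,-0.035,0.001,0,0,0],[0,0.0018,-0.037,0.0013,0,0,0],[0,0.0019,-0.039,0.0016,0,0,0]]]}}

```text
clock: 6.5
tool_pos: [0.4879, 0.3334, 0.035]
eef_rot: [0.707, -0.707, -0.017, 0.017]
contact_force: [-0.4, 1.4, 0.4]
width: -0.002
```

```bash
cat > look.py <<'E'
from bench import bot
import cv2,numpy as np,sys
s=bot.get_state(); print(s['clock'],s['tool_pos'].round(4),s['contact_force'].round(2))
a=bot.capture("side"); b=bot.capture("scene"); c=bot.capture("wrist"); k=bot.calibration("wrist"); np.savez("w3.npz",im=c,**k)
f=lambda i,x,y,w,h:cv2.resize(i[y:y+h,x:x+w,::-1],(400,400),interpolation=3)
cv2.imwrite(f"pics/{sys.argv[1]}.png",np.hstack([f(a,225,165,100,100),f(c,170,150,180,180)]) if len(sys.argv)<3 else np.hstack([f(a,225,165,100,100),f(b,215,165,100,100)]))
E
python3 look.py p1
```

```text
6.5 [0.4879 0.3334 0.035 ] [-0.42  1.39  0.39]
```

View pics/p1.png

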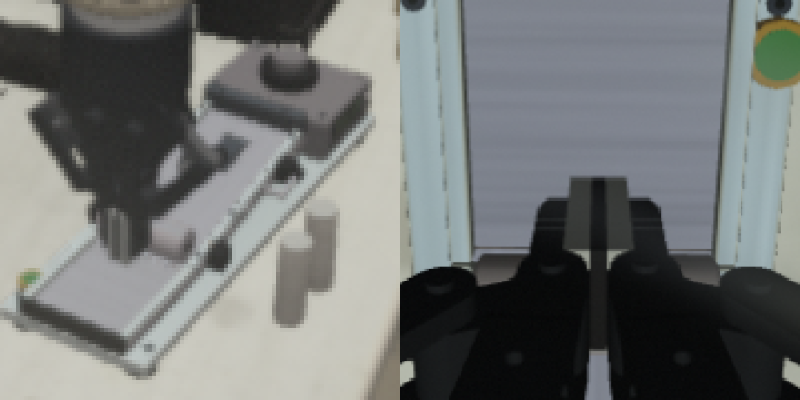

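Side view: the finger is behind the roller at (180,240), with contact made. Wrist view: the roller lies square across the track behind the tips, which are centred between the rails. I'll carry on up the ramp.

>>> {"api": "servo_tool", "payload": {"targets": [[[0,0.0001,-0.002,0.0003,0,0,0],[0,0.0002,-0.0045,0.0006,0,0,0],[0,0.0003,-0.007,0.001,0,0,0],[0,0.0005,-0.0095,0.0013,0,0,0],[0,0.0006,-0.012,0.0017,0,0,0],[0,0.0007,-0.0145,0.002,0,0,0],[0,0.0008,-0.017,0.0024,0,0,0],[0,0.001,-0.0195,0.0027,0,0,0],[0,0.0011,-0.022,0.0031,0,0,0],[0,0.0012,-0.0245,0.0034,0,0,0],[0,0.0013,-0.027,0.0038,0,0,0],[0,0.0014,-0.0295,0.0041,0,0,0],[0,0.0016,-0.032,0.0045,0,0,0],[0,0.0017,-0.0345,0.0048,0,0,0],[0,0.0018,-0.037,0.0052,0,0,0],[0,0.0019,-0.0395,0.0055,0,0,0],[0,0.0021,-0.042,0.0059,0,0,0],[0,0.0022,-0.0445,0.0062,0,0,0],[0,0.0023,-0.047,0.0066,0,0,0],[0,0.0024,-0.0495,0.007,0,0,0]]]}}

```text
clock: 8.65
tool_pos: [0.4903, 0.2838, 0.0419]
eef_rot: [-0.707, 0.707, 0.017, -0.017]
contact_force: [-0.2, 1.3, -0.4]
width: -0.001
```

>>> {"api": "servo_tool", "payload": {"targets": [[[0,0.0001,-0.0025,0.0003,0,0,0],[0,0.0002,-0.005,0.0007,0,0,0],[0,0.0004,-0.0075,0.001,0,0,0],[0,0.0005,-0.01,0.0014,0,0,0],[0,0.0006,-0.0125,0.0018,0,0,0],[0,0.0007,-0.015,0.0021,0,0,0],[0,0.0008,-0.0175,0.0025,0,0,0],[0,0.001,-0.02,0.0028,0,0,0],[0,0.0011,-0.0225,0.0032,0,0,0],[0,0.0012,-0.025,0.0035,0,0,0],[0,0.0013,-0.0275,0.0039,0,0,0],[0,0.0015,-0.03,0.0042,0,0,0],[0,0.0016,-0.0325,0.0046,0,0,0],[0,0.0017,-0.035,0.0049,0,0,0],[0,0.0018,-0.037,0.0052,0,0,0],[0,0.0019,-0.039,0.0055,0,0,0],[0,0.002,-0.041,0.0058,0,0,0],[0,0.0021,-0.043,0.006,0,0,0],[0,0.0022,-0.045,0.0063,0,0,0],[0,0.0023,-0.047,0.0066,0,0,0]]]}}

```text
clock: 10.65
tool_pos: [0.4926, 0.2368, 0.0485]
eef_rot: [-0.707, 0.707, 0.017, -0.017]
contact_force: [-0.5, 1.4, 0.4]
width: 0.001
```

```bash
python3 look.py p2
```

```text
10.65 [0.4926 0.2368 0.0485] [-0.49  1.39  0.42]
```

View pics/p2.png

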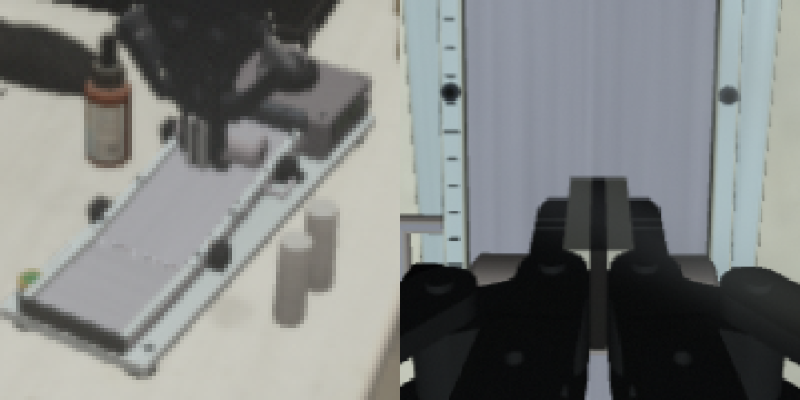

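The roller is still square and held by the finger at (245,150), near the keeper. About 26 mm to go, so I'm easing in.

>>> {"api": "servo_tool", "payload": {"targets": [[[0,0.0001,-0.002,0.0003,0,0,0],[0,0.0002,-0.004,0.0006,0,0,0],[0,0.0003,-0.006,0.0008,0,0,0],[0,0.0004,-0.008,0.0011,0,0,0],[0,0.0005,-0.01,0.0014,0,0,0],[0,0.0006,-0.012,0.0017,0,0,0],[0,0.0007,-0.014,0.002,0,0,0],[0,0.0008,-0.016,0.0022,0,0,0],[0,0.0009,-0.018,0.0025,0,0,0],[0,0.001,-0.0195,0.0027,0,0,0],[0,0.001,-0.021,0.0029,0,0,0],[0,0.001,-0.022,0.0031,0,0,0]]]}}

```text
clock: 12.0
tool_pos: [0.4935, 0.2148, 0.0516]
eef_rot: [-0.707, 0.707, 0.017, -0.017]
contact_force: [0.3, 0.0, -0.3]
width: -0.002
```

>>> {"api": "servo_tool", "payload": {"targets": [[[0,0.0001,-0.001,0.0001,0,0,0],[0,0.0001,-0.002,0.0003,0,0,0],[0,0.0001,-0.003,0.0004,0,0,0],[0,0.0001,-0.003,0.0004,0,0,0]]]}}

```text
clock: 12.4
tool_pos: [0.4937, 0.2119, 0.052]
eef_rot: [0.707, -0.707, -0.017, 0.017]
contact_force: [-0.5, -0.4, -0.3]
width: -0.001
```

```bash
python3 look.py p3 x
```

```text
12.4 [0.4937 0.2119 0.052 ] [-0.53 -0.39 -0.3 ]
```

View pics/p3.png

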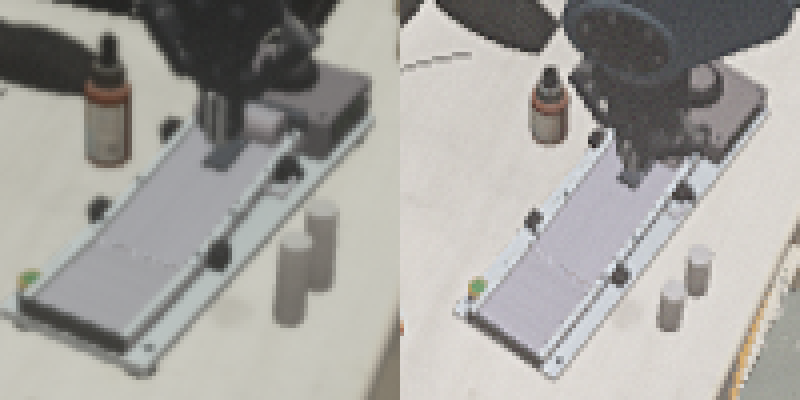

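The roller sits beside the stop at (262,122), but no stop force shows yet. I'll creep on until it does.

>>> {"api": "servo_tool", "payload": {"targets": [[[0,0.0001,-0.001,0.0001,0,0,0],[0,0.0001,-0.0015,0.0002,0,0,0],[0,0.0001,-0.002,0.0003,0,0,0],[0,0.0001,-0.002,0.0003,0,0,0]]]}}

```text
clock: 12.95
tool_pos: [0.4938, 0.2106, 0.0523]
eef_rot: [0.707, -0.707, -0.017, 0.016]
contact_force: [0.7, 6.4, -0.7]
width: 0.001
```

It met the stop (6.4 N). I'm backing off gently, staying close behind while checking that the keeper holds.

>>> {"api": "servo_tool", "payload": {"targets": [[[0,0,0.0005,0,0,0,0],[0,0,0.001,0,0,0,0],[0,0,0.002,0,0,0,0],[0,-0.0001,0.003,-0.0003,0,0,0],[0,-0.0002,0.0045,-0.0005,0,0,0],[0,-0.0003,0.006,-0.0007,0,0,0],[0,-0.0004,0.008,-0.001,0,0,0],[0,-0.0005,0.01,-0.0012,0,0,0],[0,-0.0006,0.012,-0.0015,0,0,0],[0,-0.0006,0.012,-0.0015,0,0,0]]]}}

```text
clock: 13.95
tool_pos: [0.4932, 0.2223, 0.0508]
eef_rot: [0.707, -0.707, -0.017, 0.017]
contact_force: [-0.2, -0.2, 0.7]
width: 0.001
```

```bash
python3 look.py p4 x; python3 - <<'E'
import cv2
a=cv2.imread("pics/p4.png"); cv2.imwrite("pics/p4c.png",cv2.resize(a[60:220,120:340],None,fx=3,fy=3,interpolation=3))
E
```

```text
13.95 [0.4932 0.2223 0.0508] [-0.2  -0.23  0.73]
```

View pics/p4c.png

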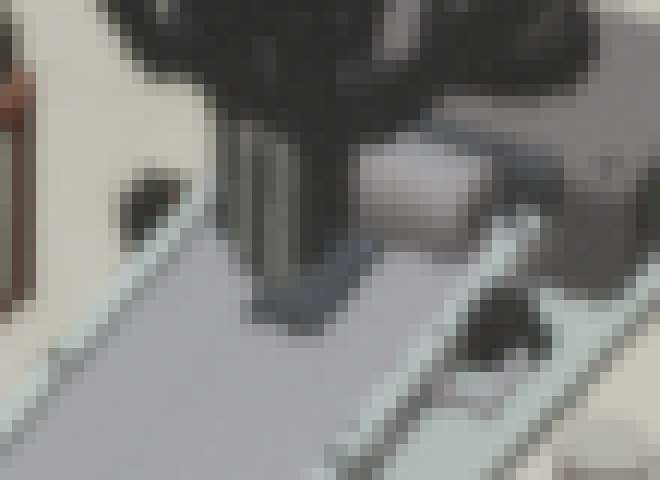

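The roller stays at the stop with the finger 12 mm behind. The tongue is visible below the finger, so the keeper is holding. Next I'll lift and go over the reset button.

>>> {"api": "servo_tool", "payload": {"targets": [[[0,0,0.002,0.02,0,0,0],[0,0,0.002,0.05,0,0,0],[0,0,0.002,0.075,0,0,0],[0,0.001,-0.02,0.075,0,0,0],[0,0.002,-0.05,0.075,0,0,0],[0,0.004,-0.08,0.075,0,0,0],[0,0.004,-0.101,0.075,0,0,0],[0,0.004,-0.101,0.06,0,0,0],[0,0.004,-0.101,0.045,0,0,0],[0,0.004,-0.101,0.033,0,0,0],[0,0.004,-0.101,0.033,0,0,0],[0,0.004,-0.101,0.033,0,0,0]]]}}

```text
clock: 15.3
tool_pos: [0.4972, 0.1211, 0.0839]
eef_rot: [-0.707, 0.707, 0.017, -0.017]
contact_force: [-0.3, 0.4, 0.3]
width: 0.002
```

```bash
python3 look.py p5 x; python3 - <<'E'
import cv2
a=cv2.imread("pics/p5.png"); cv2.imwrite("pics/p5c.png",cv2.hconcat([cv2.resize(a[0:200,140:400],(400,308),interpolation=3),cv2.resize(a[0:200,540:800],(400,308),interpolation=3)]))
from bench import bot
for c in("side","scene"):
  for n in("roller","reset","keeper"): print(c,n,[(round(d['p'],2),d['position'].round(3).tolist()) for d in bot.spot_in(c,n)[:4]])
E
```

```text
15.3 [0.4972 0.1211 0.0839] [-0.26  0.35  0.3 ]Traceback (most recent call last):
  File "<stdin>", line 5, in <module>
AttributeError: 'list' object has no attribute 'round'. Did you mean: 'count'?
```

View pics/p5c.png

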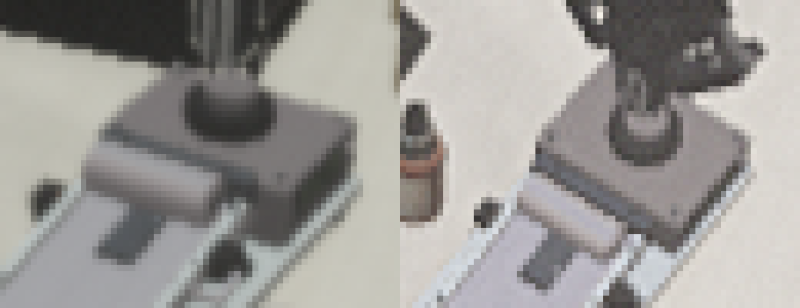

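The roller is home against the stop with the keeper behind it, and the finger is centred over the button. Pressing now.

>>> {"api": "servo_tool", "payload": {"targets": [[[0,0,0,-0.005,0,0,0],[0,0,0,-0.009,0,0,0],[0,0,0,-0.011,0,0,0],[0,0,0,-0.012,0,0,0],[0,0,0,-0.013,0,0,0],[0,0,0,-0.014,0,0,0],[0,0,0,-0.0145,0,0,0],[0,0,0,-0.0145,0,0,0]]]}}

```text
clock: 16.3
tool_pos: [0.497, 0.121, 0.0693]
eef_rot: [-0.707, 0.707, 0.016, -0.017]
contact_force: [-2.0, 0.4, 2.8]
width: 0.002
```

>>> {"api": "servo_tool", "payload": {"targets": [[[0,0,0,-0.0005,0,0,0],[0,0,0,-0.001,0,0,0],[0,0,0,-0.0015,0,0,0],[0,0,0,-0.0015,0,0,0]]]}}

```text
clock: 16.7
tool_pos: [0.4972, 0.121, 0.068]
eef_rot: [-0.707, 0.707, 0.017, -0.017]
contact_force: [-3.2, -0.8, 7.3]
width: 0.003
```

>>> {"api": "servo_tool", "payload": {"targets": [[[0,0,0,-0.0005,0,0,0],[0,0,0,-0.001,0,0,0],[0,0,0,-0.001,0,0,0]]]}}

```text
clock: 17.0
tool_pos: [0.4973, 0.121, 0.0678]
eef_rot: [-0.707, 0.707, 0.017, -0.017]
contact_force: [-6.7, -0.8, 18.8]
width: -0.002
```

It bottomed out at 18.8 N with no further travel. Releasing and moving clear.

>>> {"api": "servo_tool", "payload": {"targets": [[[0,0,0,0.003,0,0,0],[0,0,0,0.008,0,0,0],[0,0,0,0.015,0,0,0],[0,0,0,0.04,0,0,0],[0,0,0,0.08,0,0,0],[0,0,0,0.12,0,0,0],[0,0,0,0.12,0,0,0],[0,0,0,0.12,0,0,0]]]}}

```text
clock: 17.8
tool_pos: [0.4975, 0.121, 0.1874]
eef_rot: [0.707, -0.707, -0.017, 0.016]
contact_force: [0.6, 0.2, -1.0]
width: 0.002
```

```bash
python3 look.py p6 x; python3 - <<'E'
import cv2,numpy as np
a=cv2.imread("pics/p5.png").astype(int);b=cv2.imread("pics/p6.png").astype(int)
from bench import bot
for c in("side","scene"):
  for n in("roller","reset","keeper","spare_roller_a","oil_dropper"): print(c,n,[(round(d['p'],2),np.round(d['position'],3).tolist()) for d in bot.spot_in(c,n)[:4]])
cv2.imwrite("pics/p6c.png",cv2.hconcat([cv2.resize(cv2.imread("pics/p6.png")[0:200,140:400],(400,308),interpolation=3),cv2.resize(cv2.imread("pics/p6.png")[0:200,540:800],(400,308),interpolation=3)]))
E
```

```text
17.8 [0.4975 0.121  0.1874] [ 0.6   0.25 -0.97]
side roller [(0.73, [0.58, 0.461, 0.021]), (0.71, [0.491, 0.196, 0.066]), (0.58, [0.396, 0.469, 0.019])]
side reset [(0.56, [0.49, 0.198, 0.066]), (0.52, [0.493, 0.126, 0.078]), (0.49, [0.707, 0.379, 0.009]), (0.26, [0.542, 0.549, 0.014])]
side keeper [(0.63, [0.486, 0.209, 0.044])]
side spare_roller_a [(0.67, [0.392, 0.258, 0.041]), (0.61, [0.393, 0.302, 0.038])]
side oil_dropper [(0.61, [0.579, 0.214, 0.051])]
scene roller [(0.73, [0.394, 0.472, 0.02]), (0.52, [0.491, 0.191, 0.066]), (0.47, [0.576, 0.463, 0.022])]
scene reset [(0.51, [0.494, 0.122, 0.077])]
scene keeper [(0.36, [0.487, 0.215, 0.043])]
scene spare_roller_a [(0.52, [0.395, 0.257, 0.048]), (0.4, [0.385, 0.295, 0.048])]
scene oil_dropper [(0.59, [0.582, 0.211, 0.063])]
```

The numbers agree: the roller reads (0.491, 0.19–0.196, 0.066), which is home, the button is up, and the spares and dropper haven't moved. Handing in.

```bash
python3 -c "
from bench import bot
print(bot.job_done(), bot.get_state()['clock'])"
```

```text
the job is handed in; nothing more can be done
the job is handed in; nothing more can be done
```

I pushed the steel roller up the ramp to the stop, pressed and released the timer's reset button, and handed the job in at about 18 s of the 42 s allowed.

- **Roller:** I pushed it with the shut fingertips at about 25 mm/s, staying behind it all the way, until it met the stop at 6.4 N. When I backed off, the keeper held it. The pictures after that show it at the stop with the tongue behind it.
- **Reset button:** I pressed only after the roller was home. Travel stopped and the force rose to 18.8 N, well above the button's 4 N. I then lifted clear.
- **Last checks:** The networks place the roller at the stop and the button at its starting height. The spare rollers and oil dropper are within about 7 mm of their first readings, with most closer, so they don't appear to have moved. I didn't recheck the weights, micrometer, specimen box or marker pen, but the arm did not go near them after the start.
- **Disagreements and gaps:** The scene and side cameras read about 5 mm lower in x than the wrist camera, and I relied on the wrist camera. I could not view the final picture because the viewing limit was reached, so the checks after the press are numbers only.

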